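# Set the mixer's roller arm and hold the pulse dial at its third click

## Robot

A 7-joint arm with a two-finger parallel gripper is mounted at the origin on the work surface. World frame = base frame: x ahead of the robot, y to its left, z up, the work surface at z = 0. Lengths are in m, angles in rad, forces in N, time in s.
With the tool pointing down it reaches from about 0.4 to 0.85 m from the base axis. Payload 10.4 kg.
Tool frame: the origin (TCP) lies between the finger pads; the fingertips stand bot.tcp_to_tips ahead of it and the grasp point (between the pads) lies 3 mm ahead of it (bot.tcp_to_tips is the distance from the TCP to the fingertips, in m); z points along the fingers, y is the line along which they close (so a half turn about z gives the same grasp; the last joint's range is limited). The gripper opens to 87 mm and grips with 3 to 60 N. Pads are 19 mm wide; open, the fingers measure 117 mm over their backs; the gripper's body (75 mm by 190 mm) begins 51 mm behind the grasp point.
Start: joints at [-1.348, 0.332, -0.065, 1.46, 0.022, 1.35, -0.088], TCP at [0.152, 0.606, 0.245] pointing down, gripper open.
Joint ranges: [-2.6, 2.6], [-0.5, 2.12], [-1.47, 1.34], [0.16, 2.42], [-1.27, 4.41], [0.06, 2.06], [-2.6, 2.6]. Speed limits (rad/s): [2.22, 2.22, 2.79, 2.79, 3.14, 3.14, 3.14].

## Interface

Orientations are given as a 3x3 rotation matrix whose columns are the frame's x, y, z axes.
In Python, from station import bot, cams, monitor gives the robot as it stands. Calls block until the motion is done:
- bot.movep(position, orientation): joint-space move of the TCP to a pose.
- bot.line_to(position, rate=0.15, attitude=None): straight line of the TCP; attitude=None keeps the orientation; rate is the mean speed in m/s.
- bot.move_j(angles): joint-space move.
- bot.grip(opening, f_grip=None): opening from 0.0 (shut) to 1.0 (fully open); f_grip is the grip in N (None keeps the last); returns when the fingers have stopped.
- bot.hold(seconds).
- bot.inverse_kinematics(position, orientation): joint angles nearest the present ones, or None.
- cams.grab_frame(name): name is "scene" or "side" or "wrist"; returns the picture (480x640x3 uint8, red, green, blue); there is no depth.
- cams.camera_info(name): a dict with "fx", "fy", "cx", "cy" (pixels), "R" (3x3) and "t" (3): a world point X has camera coordinates R X + t. Camera axes: x right, y down, z forward; pixel columns grow to the right and rows downward; lengths in m; the calibration is good to about 2 mm. A picture is of the moment at which its call begins: read the wrist's pose just before it. camera_info takes no time and is no camera call; for the wrist camera it gives the pose at the moment of the call.
A pose or a line that the arm cannot do raises bot.Unreachable and nothing moves.
- bot.job_done(): hands the job in; it is judged then, once.
Readings, each from a call of its own:
- monitor.read_t(): time.
- monitor.read_qpos(): joint angles.
- monitor.read_joint_vel(): joint speeds.
- monitor.read_joint_torque(): joint torques, N m.
- monitor.read_tcp_pos(): TCP position.
- monitor.read_orientation(): TCP orientation.
- monitor.read_contact_force(): force on the tool from outside, world axes, zero at the start.
- monitor.read_torque(): the same for the moment, N m.
- monitor.read_gripper_width(): opening from 0.0 (shut) to 1.0 (fully open).
- monitor.read_finger_force(): force on a finger pad.
Only numpy, scipy, OpenCV 4.12 (cv2) and the standard library are available. Lean on these libraries where they do the work, as an engineer would, in place of code of your own. Each camera call takes 0.05 s, during which the arm holds its last target. There are 200 camera calls.

## Task

The silver mixer's roller arm is still raised and swung clear of the bowl: swing it in over the bowl and lower it level, so that the white roller hangs inside the bowl with about 20 mm, a finger's breadth, between it and the nearest bowl wall. Only then turn the spring-return pulse dial clockwise past its first and second clicks to the third and hold it there against the spring for a good second; your program finishes while it is still holding the dial at the third click, with the roller still in its place. Leave the measuring cups, spoon rest, dough hook and whisk where they lie.

Things in the scene. Friction and masses are not known exactly. Their poses are not given: they have to be found in the camera images.
- mixer: Silver base-drive stand mixer, fixed. Housing 270 mm front to back (its x), 410 wide (its y), flat deck 85 mm above the counter. Origin on the counter under it; x to its back, y to its left (bowl side), z up. In its frame (x, y in mm): bowl centre (0, 75), axis of the roller-arm post (100, -100), dial axis (-75, -130). The post is a column of radius 26 on the deck.
- bowl_centre (a point): Centre of the mouth of the open steel bowl, at rim height (190 mm above the counter). The bowl is fixed on the deck: inner radius 117 mm, wall 3 mm, inside floor 91 mm above the counter.
- post_pivot (a point): Point on the vertical swivel axis of the post where the roller arm's tilt axis crosses it, 210 mm above the counter. It does not move.
- post (a joint): Swivel of the roller arm about the vertical post, rad. 0 (a stop): the arm points from the post straight over the bowl centre. Grows as the arm swings counter-clockwise seen from above, out of the bowl towards the dial; stop at 1.45. Friction (about 2 N at the knob); stays where it is left.
- boom (a joint): Tilt of the roller arm, rad. 0 (a stop): level, the working position. Positive: raised; 0.44 or more lifts the roller clear of the bowl rim. Friction hinge, stays where left; 1 to 4 N down at the knob lowers it, about 10 N up raises it. The roller cannot pass through the bowl wall: it must be raised while it crosses the rim.
- knob (a point): Centre of the black ball knob (diameter 32 mm) on top of the roller arm's outer end, for moving the arm. The arm is a steel bar 16 mm wide, 22 high, its axis through post_pivot. The knob's centre lies 200 mm out along the arm from post_pivot and 35 mm above the arm's axis (square to the arm), straight over the roller; 24 mm below it is the bar.
- roller (a point): Centre of the white grooved dough roller (radius 30 mm, 74 long) hanging under the arm's outer end: 200 mm out along the arm from post_pivot, 55 mm below the arm's axis. With the arm level, the gap to the nearest bowl wall is 87 mm (117 - 30) less the horizontal distance from roller to bowl_centre.
- dial_grip (a point): On the pulse dial's vertical axis, 28 mm above the deck, half-way up its bar grip; turns with the dial, x along the bar to its red-lined end (at 0: along the mixer's x). Steel bar 56 mm long, 14 wide, sides free from 10 to 40 mm above the deck, on a black skirt of radius 30, 10 high. Panel marks: white off; green, yellow, red for clicks 1, 2, 3.
- dial (a joint): Angle of the pulse dial, rad, growing clockwise seen from above. 0 off (stop); clicks (detents) at 0.4, 0.8, 1.2; end stop at 1.30. A spring always drives it back to 0 when let go, also from the clicks: torque from 0.07 at 0 to 0.15 N m at the third click, plus some 0.03 N m at the ridges, which lie at 0.2, 0.6 and 1.0.
- cups: Nest of green plastic measuring cups, diameter 88 mm, about 75 mm high, handles to its x up to 110 mm from the axis; loose on the counter to the right of the mixer. Origin: centre of the underside.
- spoon_rest: Blue ceramic spoon rest, 205 mm long (its x), 106 mm wide, 20 mm high, loose on the counter to the left of the mixer. Origin: centre of the underside.
- dough_hook: Coiled steel dough hook lying on its side, 175 mm long (its x), 62 mm high, loose on the counter to the right of the mixer. Origin: underside near its middle.
- whisk: Stainless balloon whisk lying on the counter to the left of the mixer, 310 mm long (its x), 70 mm high. Origin: underside near its middle.

How it is judged:
By the outcome, as a careful person would: the job done as asked, in the order asked, and still so for the second after the job is handed in, while the arm keeps its last pose, push and grip.
It also fails if it takes over 51 s, if anything falls off the work surface, if the arm or the gripper's body presses on something with over 40 N, if the wrist force passes 120 N, or if a joint passes its speed limit or range.

## Working session

There is one attempt and no reset: what is moved stays moved. The work goes in short steps, each a Python script; the robot and the scene stay as the last script left them, time stands still between calls to the robot, and variables do not carry over. Pictures are saved under pics/ and viewed, at most 10 in all, crops included, and the job is handed in when it is done.

```bash
mkdir -p pics; ls
python3 - <<'E'
from station import bot,cams,monitor
import cv2,numpy as np
for n in ("scene","side"):
    im=cams.grab_frame(n); cv2.imwrite(f"pics/{n}0.png",im[...,::-1])
    c=cams.camera_info(n); print(n,c["fx"],c["fy"],c["cx"],c["cy"],np.round(c["R"],3).tolist(),np.round(c["t"],3), "pos",-np.array(c["R"]).T@c["t"])
print(bot.tcp_to_tips,monitor.read_t())
E
```

```text
pics
scene 526.4539522961518 526.4539522961518 319.0280182698893 246.2371713725669 [[0.105, 0.994, -0.002], [0.668, -0.072, -0.741], [-0.737, 0.076, -0.672]] [-0.166 -0.219  1.822] pos [1.50573162 0.01045062 1.06206228]
side 577.9619656175355 577.9619656175355 317.8055004248398 240.8021051950852 [[0.931, -0.365, -0.016], [-0.226, -0.54, -0.811], [0.288, 0.758, -0.585]] [-0.453  0.303  1.628] pos [ 0.02176928 -1.23639982  1.19034768]
0.022 0.1
```

View pics/scene0.png

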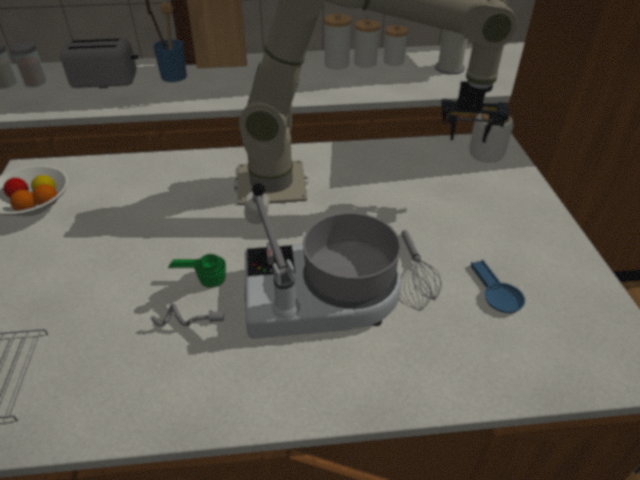

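View pics/side0.png

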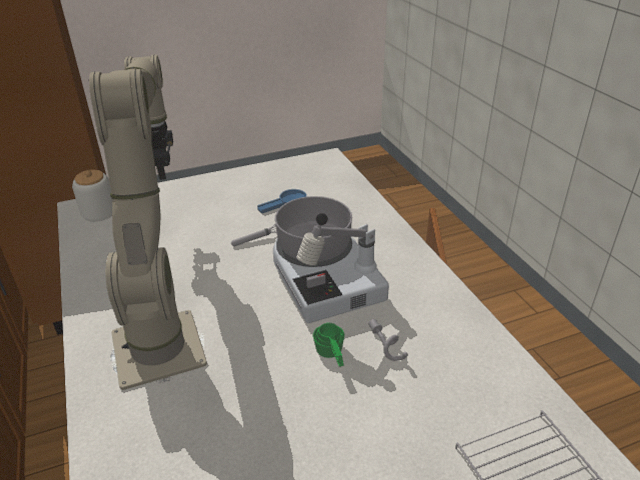

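The scene view shows the mixer near px (320,280), bowl at (350,250), and the roller arm raised, pointing from the post (285,285) towards the robot with its knob at (259,190). In the side view the knob is at (322,219), the dial panel at (317,287). I'll zoom in on both.

Run:
```python
import cv2
a=cv2.imread("pics/scene0.png")[175:345,225:425]; cv2.imwrite("pics/sc1.png",cv2.resize(a,None,fx=3.5,fy=3.5,interpolation=cv2.INTER_CUBIC))
a=cv2.imread("pics/side0.png")[185:325,255:405]; cv2.imwrite("pics/si1.png",cv2.resize(a,None,fx=4,fy=4,interpolation=cv2.INTER_CUBIC))
```

```text
(no output)
```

View pics/sc1.png

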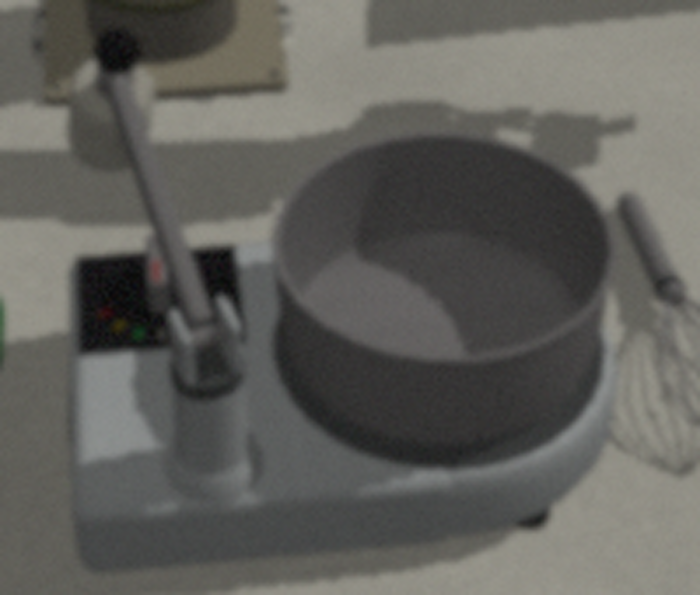

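View pics/si1.png

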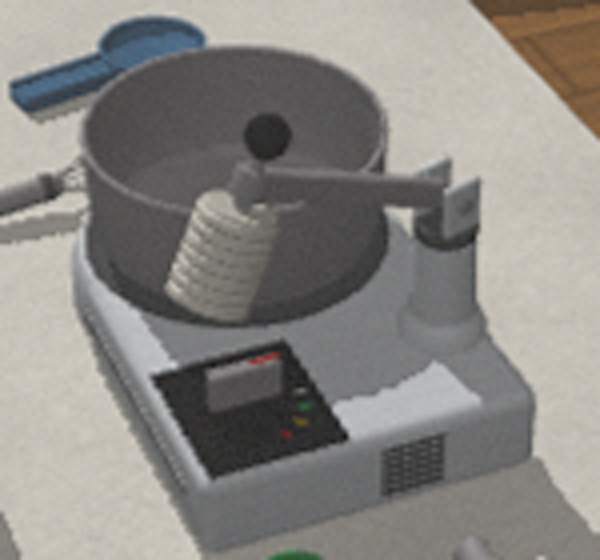

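The crops show: in the scene crop, the bowl rim spans (276..609, 136..358), the knob is at (118,49) and the dial bar top at (157,270). In the side crop, the rim spans (81..387, 46..208), the knob is at (268,136), the dial bar top runs (208,375)–(281,358), and the post is at (447,235). Next I'll fit the mixer pose and both arm joints to these points.

```bash
cat > geo.py <<'E'
import numpy as np
from scipy.spatial.transform import Rotation as Rn
PZ=0.210; POST=np.array([.100,-.100]); BOWL=np.array([0,.075]); DIAL=np.array([-.075,-.130])
A0=np.arctan2(.175,-.100)
def W(m,p,z): # mixer xy -> world
    c,s=np.cos(m[2]),np.sin(m[2]); return np.array([m[0]+c*p[0]-s*p[1],m[1]+s*p[0]+c*p[1],z])
def armpt(m,post,boom,h):
    a=A0+post; r=.2*np.cos(boom)-h*np.sin(boom)
    return W(m,POST+r*np.array([np.cos(a),np.sin(a)]),PZ+.2*np.sin(boom)+h*np.cos(boom))
def knob(m,post,boom): return armpt(m,post,boom,.035)
def proj(c,X):
    p=np.atleast_2d(X)@np.array(c["R"]).T+c["t"]; return np.c_[c["fx"]*p[:,0]/p[:,2]+c["cx"],c["fy"]*p[:,1]/p[:,2]+c["cy"]]
def down(yaw,lean=0.):
    # tool z down, y axis at heading yaw (world), lean about the tool y axis
    y=np.array([np.cos(yaw),np.sin(yaw),0]); z=np.array([0,0,-1.]); x=np.cross(y,z)
    return np.c_[x,y,z]@Rn.from_euler('y',lean).as_matrix()
E
cat > fit.py <<'E'
import numpy as np
from geo import *
from scipy.optimize import least_squares
from station import cams
C={n:cams.camera_info(n) for n in("scene","side")}
f=lambda u,v,s,o:np.array([(u+.5)/s-.5+o[0],(v+.5)/s-.5+o[1]])
S=lambda u,v:f(u,v,3.5,(225,175)); D=lambda u,v:f(u,v,4,(255,185))
t=np.linspace(0,2*np.pi,721)
def rim(m,c):
    b=W(m,BOWL,.19); P=proj(c,b+.12*np.c_[np.cos(t),np.sin(t),0*t])
    return np.array([P[:,0].min(),P[:,0].max(),P[:,1].min(),P[:,1].max()])
def res(q):
    m=q[:3]; a,b=C["scene"],C["side"]; r=[]
    r+=list(rim(m,a)-[S(276,0)[0],S(609,0)[0],S(0,135)[1],S(0,360)[1]])
    r+=list(rim(m,b)-[D(81,0)[0],D(387,0)[0],D(0,46)[1],D(0,209)[1]])
    k=knob(m,q[3],q[4]); r+=list(proj(a,k)[0]-S(118,49))+list(proj(b,k)[0]-D(268,135))
    r+=list(proj(b,W(m,DIAL,.125))[0]-D(245,367))+[proj(a,W(m,DIAL,.125))[0][0]-S(157,0)[0]]
    p=W(m,POST,.205); r+=[proj(a,p)[0][0]-S(208,0)[0],proj(b,p)[0][0]-D(447,0)[0]]
    return np.array(r)
s=least_squares(res,[.6,0,0,1.2,.4],loss="soft_l1")
print(np.round(s.x,4)); print(np.round(res(s.x),1)); m=s.x[:3]
for n,p,z in(("bowl",BOWL,.19),("post",POST,.21),("dial",DIAL,.116)): print(n,W(m,p,z).round(4))
print("knob",knob(m,*s.x[3:]).round(4))
E
python3 fit.py
```

```text
[0.5489 0.1155 0.0131 1.3131 0.4603]
[-0.3  1.7 -0.1  0.5 -0.2 -0.4  0.1  1.4  0.1  1.3  0.  -0.3 -0.4 -0.3
 -0.4 -0.5 -0.3]
bowl [0.5479 0.1905 0.19  ]
post [0.6502 0.0169 0.21  ]
dial [ 0.4756 -0.0154  0.116 ]
knob [ 0.4927 -0.0275  0.3302]
```

```bash
cat >> geo.py <<'E'
M=np.array([.5489,.1155,.0131]); P0,B0=1.3131,.4603
def tang(post,m=M): return A0+post+m[2]-np.pi/2   # heading of tool y, tangential to the arm
def tcpk(post,boom,m=M,dz=.001): # TCP for grasp point at the knob (3 mm ahead) 
    return knob(m,post,boom)+[0,0,.003+dz]
E
python3 - <<'E'
from geo import *
from station import bot,monitor
print(monitor.read_orientation().round(2).tolist() if hasattr(monitor.read_orientation(),'round') else monitor.read_orientation())
for k in (0,np.pi):
  for post,boom,dz in((P0,B0,.09),(P0,.52,0),(0,.52,0),(.335,.52,0),(.335,0,0),(.335,0,.1)):
    print("arm",post,boom,np.round(bot.inverse_kinematics(tcpk(post,boom,dz=dz),down(tang(post)+k)),2) if bot.inverse_kinematics(tcpk(post,boom,dz=dz),down(tang(post)+k)) is not None else None)
  for a in(0,.6,1.2):
   for lean in(-.4,0,.4):
    R=down(M[2]+np.pi/2-a+k,lean); q=bot.inverse_kinematics(W(M,DIAL,.085+.033)-.003*R[:,2],R)
    print("dial",a,lean,R[:,2].round(2),None if q is None else np.round(q,2))
# body/bowl clearance in mixer frame vs turn and lean toward the robot-side
for a in(0,.2,.4,.6,.8,1,1.2):
  o=[]
  for l in(0,.2,.3,.4,.5):
    u=np.array([np.sin(a),np.cos(a)]); d=np.array([-np.cos(a),np.sin(a)])
    best=9
    for back in np.linspace(.051,.11,13):
     for t in(-.095,-.05,0,.05,.095):
      for w in np.linspace(-.0375,.0375,9):
       z=.118+back*np.cos(l)-w*np.sin(l)
       if z>.195: continue
       p=DIAL+u*t+d*(back*np.sin(l)+w*np.cos(l)); best=min(best,np.hypot(*(p-BOWL))-.12)
    o.append(round(best*1000))
  print(a,o)
E
```

```text
[[-0.97, 0.24, -0.0], [0.24, 0.97, -0.0], [-0.0, -0.0, -1.0]]
arm 1.3131 0.4603 [-0.87 -0.04  0.81  1.5   0.03  1.67  1.79]
arm 1.3131 0.52 [-0.84 -0.02  0.8   1.65  0.01  1.5   1.81]
arm 0 0.52 [-0.74  0.23  0.5   1.42 -0.11  1.52  0.28]
arm 0.335 0.52 [-0.75  0.11  0.5   1.54 -0.05  1.5   0.61]
arm 0.335 0 [-0.78  0.09  0.44  1.76 -0.04  1.31  0.53]
arm 0.335 0 [-0.8   0.05  0.44  1.59 -0.02  1.51  0.51]
dial 0 -0.4 [ 0.39  0.01 -0.92] [-0.95 -0.29  0.81  2.34  0.43  0.64  1.16]
dial 0 0 [ 0.  0. -1.] [-0.74  0.13  0.73  2.02 -0.1   1.03  1.62]
dial 0 0.4 [-0.39 -0.01 -0.92] [-0.57  0.48  0.66  1.71 -0.25  1.46  1.76]
dial 0.6 -0.4 [ 0.32 -0.22 -0.92] [-0.86 -0.12  0.57  2.28  0.54  0.78  0.34]
dial 0.6 0 [ 0.  0. -1.] [-0.79  0.13  0.78  2.03 -0.11  1.03  1.03]
dial 0.6 0.4 [-0.32  0.22 -0.92] [-0.61  0.51  0.87  1.76 -0.51  1.47  1.42]
dial 1.2 -0.4 [ 0.15 -0.36 -0.92] [-0.85  0.07  0.53  2.13  0.44  0.98 -0.2 ]
dial 1.2 0 [ 0.  0. -1.] [-0.79  0.13  0.78  2.03 -0.11  1.03  0.43]
dial 1.2 0.4 [-0.15  0.36 -0.92] [-0.66  0.45  1.02  1.89 -0.68  1.38  1.01]
arm 1.3131 0.4603 [-0.84
[... 414 characters left out ...]
 0. -1.] [-0.78  0.13  0.77  2.03 -0.11  1.03 -1.52]
dial 0 0.4 [ 0.39  0.01 -0.92] [-0.57 -0.19  0.46  2.33  0.21  0.59 -1.81]
dial 0.6 -0.4 [-0.32  0.22 -0.92] [-0.78  0.68  1.16  1.77 -0.68  1.56 -1.56]
dial 0.6 0 [ 0.  0. -1.] [-1.13  0.22  1.19  2.04 -0.24  1.04 -1.99]
dial 0.6 0.4 [ 0.32 -0.22 -0.92] [ 1.27 -0.11 -1.45  2.2   0.27  0.68 -2.54]
dial 1.2 -0.4 [-0.15  0.36 -0.92] [-0.75  0.54  1.17  1.9  -0.77  1.43 -2.05]
dial 1.2 0 [ 0.  0. -1.] [-1.13  0.22  1.19  2.04 -0.24  1.04 -2.59]
dial 1.2 0.4 [ 0.15 -0.36 -0.92] None
0 [-4, 0, 3, 5, 9]
0.2 [1, 1, 1, 2, 3]
0.4 [3, 3, 3, 3, 3]
0.6 [-2, -3, -3, -3, -3]
0.8 [-3, -10, -13, -16, -18]
1 [3, -9, -15, -21, -27]
1.2 [16, 1, -7, -15, -26]
```

The IK works with this heading. At the dial the gripper body would foul the bowl when squared to the bar. So I'll engage it yawed about 0.9 rad clockwise and leaned away from the bowl, letting the closing fingers wrench the bar round. First the roller arm: grasp the knob.

Run:
```python
from geo import *
from station import bot,cams,monitor
import cv2
r=lambda:print(round(monitor.read_t(),2),np.round(monitor.read_tcp_pos(),4),np.round(monitor.read_contact_force(),1),round(monitor.read_gripper_width(),3))
p=np.array(monitor.read_tcp_pos()); bot.line_to(p+[0,0,.2],rate=.3)
R=down(tang(P0)); T=tcpk(P0,B0)
bot.movep(T+[0,0,.09],R); r()
a=cams.grab_frame("wrist")
bot.line_to(T,rate=.12); r()
bot.grip(.2,f_grip=15); r()
b=cams.grab_frame("side")
cv2.imwrite("pics/k1.png",np.hstack([a,cv2.resize(b[150:330,230:470],(640,480))])[...,::-1][:, ::1]); im=cv2.imread("pics/k1.png"); cv2.imwrite("pics/k1.png",cv2.resize(im,(800,300)))
```

```text
3.47 [ 0.4928 -0.0266  0.4242] [-0.4  0.1  0.9] 0.999
4.42 [ 0.493  -0.0276  0.3349] [ 0.7 -0.7 -0.8] 0.998
5.38 [ 0.4927 -0.0274  0.3342] [-0.   1.1 -0.4] 0.353
```

View pics/k1.png

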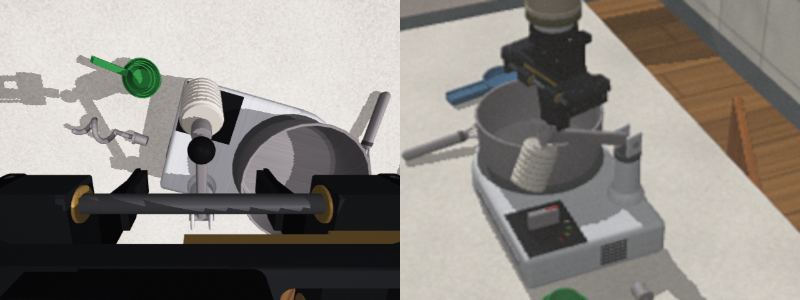

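The ball is gripped (30.7 mm between the pads). Next: raise the arm a little, swing it in, and gently feel the post's zero stop for an exact angle reference.

Run:
```python
from geo import *
from station import bot,cams,monitor
def st(tag):
    p=np.array(monitor.read_tcp_pos()); f=np.array(monitor.read_contact_force()); v=p[:2]-W(M,POST,0)[:2]
    post=(np.arctan2(v[1],v[0])-M[2]-A0)%(2*np.pi); post=(post+np.pi)%(2*np.pi)-np.pi
    h=tang(post); ft=f[:2]@[np.cos(h),np.sin(h)]
    print(tag,round(monitor.read_t(),2),"post %.3f r %.4f z %.4f ft %.1f fz %.1f |f| %.1f w %.3f"%(post,np.hypot(*v),p[2],ft,f[2],np.linalg.norm(f),monitor.read_gripper_width()),p[:2].round(4)); return ft
go=lambda post,boom,rate=.1:bot.line_to(tcpk(post,boom),rate=rate,attitude=down(tang(post)))
go(P0,.50,.06); st("up")
go(P0,.54,.06); st("up")
for a in np.linspace(P0,.12,9)[1:]: go(a,.54,.13)
st("in")
a=.12
while a>-.08:
    a-=.02; go(a,.54,.05); 
    if abs(st("s"))>9: break
```

```text
up 5.71 post 1.313 r 0.1591 z 0.3403 ft 1.4 fz -3.0 |f| 5.0 w 0.359 [ 0.4971 -0.0263]
up 5.99 post 1.313 r 0.1537 z 0.3468 ft 1.0 fz -2.2 |f| 5.2 w 0.355 [ 0.5022 -0.0248]
in 8.59 post 0.123 r 0.1527 z 0.3468 ft 1.0 fz -7.2 |f| 8.0 w 0.356 [0.5572 0.1379]
s 8.84 post 0.106 r 0.1527 z 0.3468 ft -0.3 fz -7.8 |f| 8.9 w 0.354 [0.5593 0.1395]
s 9.09 post 0.085 r 0.1527 z 0.3468 ft -0.9 fz -8.1 |f| 9.7 w 0.356 [0.5618 0.1413]
s 9.34 post 0.065 r 0.1527 z 0.3467 ft -0.1 fz -8.4 |f| 10.0 w 0.356 [0.5644 0.1431]
s 9.59 post 0.045 r 0.1526 z 0.3467 ft 0.1 fz -8.2 |f| 10.1 w 0.356 [0.567  0.1447]
s 9.84 post 0.025 r 0.1526 z 0.3467 ft -1.4 fz -8.5 |f| 10.7 w 0.357 [0.5695 0.1463]
s 10.09 post 0.007 r 0.1526 z 0.3467 ft -2.4 fz -7.4 |f| 8.9 w 0.352 [0.5719 0.1478]
s 10.34 post -0.003 r 0.1525 z 0.3465 ft -12.6 fz -2.7 |f| 13.3 w 0.352 [0.5732 0.1484]
```

```bash
cat > st.py <<'E'
from geo import *
from station import bot,cams,monitor
def st(tag):
    p=np.array(monitor.read_tcp_pos()); f=np.array(monitor.read_contact_force()); v=p[:2]-W(M,POST,0)[:2]
    post=(np.arctan2(v[1],v[0])-M[2]-A0+np.pi)%(2*np.pi)-np.pi
    h=tang(post); ft=f[:2]@[np.cos(h),np.sin(h)]
    print(tag,round(monitor.read_t(),2),"post %.3f r %.4f z %.4f ft %.1f fz %.1f |f| %.1f w %.3f"%(post,np.hypot(*v),p[2],ft,f[2],np.linalg.norm(f),monitor.read_gripper_width())); return ft,f[2]
go=lambda post,boom,rate=.1,dz=.001:bot.line_to(tcpk(post,boom,dz=dz),rate=rate,attitude=down(tang(post)))
E
python3 - <<'E'
from st import *
import cv2
for a in (.12,.24,.339): go(a,.54,.1)
st("out")
for b in (.45,.36,.27,.18,.09,.03): go(.339,b,.08)
st("low")
dz=.001
go(.339,0,.04); f=st("lvl")
while f[1]<14 and dz>-.012:
    dz-=.002; go(.339,0,.03,dz); f=st("press")
a=cams.grab_frame("scene");b=cams.grab_frame("side")
o=np.hstack([cv2.resize(a[190:310,230:430],(400,240),interpolation=cv2.INTER_CUBIC),cv2.resize(b[180:300,255:455],(400,240),interpolation=cv2.INTER_CUBIC)])
cv2.imwrite("pics/l1.png",o[...,::-1])
E
```

```text
out 11.34 post 0.338 r 0.1535 z 0.3468 ft -1.7 fz -8.0 |f| 9.7 w 0.358
low 13.52 post 0.337 r 0.1992 z 0.2537 ft 2.0 fz -6.0 |f| 8.7 w 0.353
lvl 13.82 post 0.334 r 0.2001 z 0.2495 ft -1.3 fz 8.9 |f| 9.6 w 0.353
press 14.07 post 0.331 r 0.2001 z 0.2484 ft -1.5 fz 15.8 |f| 16.0 w 0.358
```

View pics/l1.png

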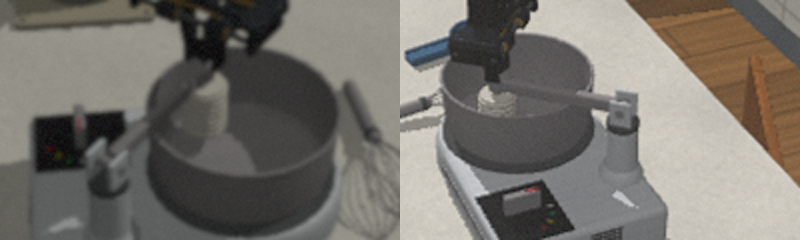

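The arm is level with the roller hanging inside the bowl near its robot-side wall. Next I'll relax, release, retreat over the dial and verify the knob position and the dial.

```bash
cat >> geo.py <<'E'
LEAN=.25
def dialpose(a,up=0.,m=M,off=(0,0),h=.033):
    R=down(m[2]+np.pi/2-a,LEAN); return W(m,DIAL,.085+h)-.003*R[:,2]+[off[0],off[1],up],R
E
python3 - <<'E'
from st import *
import cv2
p=np.array(monitor.read_tcp_pos()); bot.line_to(p+[0,0,.0012],rate=.02); st("relax")
bot.grip(.55); st("open"); bot.grip(1.0)
p=np.array(monitor.read_tcp_pos()); bot.line_to(p+[0,0,.1],rate=.15); st("away")
T,R=dialpose(.88,.12); bot.movep(T,R); st("dial above")
C={n:cams.camera_info(n) for n in("scene","side","wrist")}
I={n:cams.grab_frame(n) for n in("scene","side","wrist")}
for n in I: cv2.imwrite(f"pics/d_{n}.png",I[n][...,::-1])
for n in("scene","side"):
    k=proj(C[n],knob(M,.331,0))[0]; u,v=k.round().astype(int); g=I[n][v-12:v+13,u-12:u+13].max(2); mk=np.uint8(g<45)
    nn,lab,s,ce=cv2.connectedComponentsWithStats(mk); i=1+np.argmax(s[1:,4]); print(n,k.round(1),"blob",(ce[i]+[u-12,v-12]).round(1),s[i])
print("dial top px",proj(C["wrist"],W(M,DIAL,.125)).round(1), "ends",proj(C["wrist"],[W(M,DIAL+[d,0],.125) for d in(-.028,.028)]).round(1).tolist())
cv2.imwrite("pics/d1.png",np.hstack([cv2.resize(I["wrist"],(500,375)),cv2.resize(I["scene"][180:330,230:350],(300,375),interpolation=cv2.INTER_CUBIC)])[...,::-1])
E
```

```text
relax 14.47 post 0.327 r 0.2000 z 0.2497 ft -0.3 fz 5.4 |f| 8.0 w 0.355
open 15.1 post 0.331 r 0.2003 z 0.2496 ft -0.5 fz 0.5 |f| 0.9 w 0.551
away 16.84 post 0.332 r 0.2004 z 0.3487 ft 1.1 fz 0.6 |f| 1.5 w 0.998
dial above 17.65 post 1.221 r 0.1769 z 0.2408 ft 0.8 fz -0.5 |f| 0.9 w 1.000
scene [332.  214.7] blob [332.7 215.1] [ 8  7 11 11 94]
side [302.2 211.7] blob [311.2 217.3] [17  7  8 18 62]
dial top px [[323.1 273. ]] ends [[295.2, 249.9], [350.9, 295.9]]
```

View pics/d1.png

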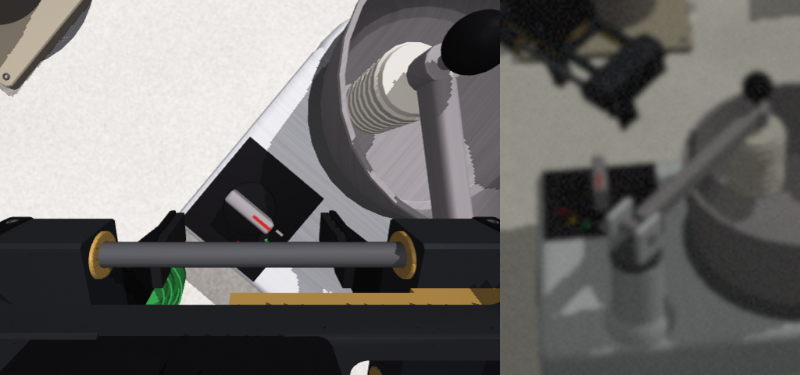

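The roller hangs in the bowl and the scene view puts the knob within 0.7 px of the prediction (measured angle 0.331, so a gap of about 21 mm). The side blob is masked by the gripper. In the wrist view the dial bar runs (292,247)–(348,298) full-scale, within 2–3 px of prediction. Next I'll engage the dial.

Run:
```python
from st import *
import cv2
def s(t): print(t,round(monitor.read_t(),2),np.round(monitor.read_tcp_pos(),4),"F",np.round(monitor.read_contact_force(),1),"M",np.round(monitor.read_torque(),2),"w",round(monitor.read_gripper_width()*87,1),round(monitor.read_finger_force(),1))
T,R=dialpose(.88); bot.line_to(T,rate=.12,attitude=R); s("down")
bot.grip(.3,f_grip=20); s("w26")
bot.grip(0.0,f_grip=25); s("shut")
a=cams.grab_frame("wrist"); b=cams.grab_frame("side")
cv2.imwrite("pics/g1.png",np.hstack([cv2.resize(a,(400,300)),cv2.resize(b[180:330,240:440],(400,300),interpolation=cv2.INTER_CUBIC)])[...,::-1])
```

```text
down 18.95 [ 0.4765 -0.0161  0.1215] F [ 0.1 -0.8 -0.1] M [-0.29 -0.15  0.02] w 86.9 0.0
w26 20.15 [ 0.4748 -0.0166  0.1205] F [-6.6 -4.8  0.2] M [-1.05  1.17  0.49] w 26.1 4.4
shut 20.55 [ 0.4744 -0.0162  0.1203] F [-6.2 -1.6 -0.5] M [-0.82  1.32  0.45] w 14.3 25.0
```

View pics/g1.png

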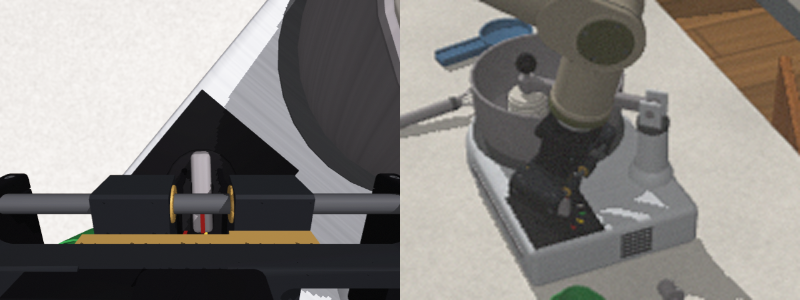

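The bar is gripped square (14.3 mm) with the dial at about 0.88, past the second click. Next, rotate to the third click, trimming the side force.

Run:
```python
from st import *
import cv2
def s(t):
    R=np.array(monitor.read_orientation()); a=M[2]+np.pi/2-np.arctan2(R[1,1],R[0,1])
    print(t,round(monitor.read_t(),2),np.round(monitor.read_tcp_pos(),4),"a %.3f"%a,"F",np.round(monitor.read_contact_force(),1),"M",np.round(monitor.read_torque(),2),"w",round(monitor.read_gripper_width()*87,1)); return a
def turn(a,off):
    T,R=dialpose(a,off=off); bot.line_to(T,rate=.02,attitude=R); return s("turn")
bot.grip(0.,f_grip=40); off=np.array([-.002,-.0005])
for a in(.95,1.02,1.09,1.16,1.21):
    turn(a,off); off+=.0002*np.array(monitor.read_contact_force())[:2]
turn(1.215,off); bot.hold(.5)
a=s("hold")
w=cams.grab_frame("wrist"); b=cams.grab_frame("side"); c=cams.grab_frame("scene")
cv2.imwrite("pics/h1.png",np.hstack([cv2.resize(w,(400,300)),cv2.resize(c[180:330,230:430],(400,300),interpolation=cv2.INTER_CUBIC)])[...,::-1])
k=b[200:230,285:325].max(2); n,l,q,ce=cv2.connectedComponentsWithStats(np.uint8(k<45)); print([(ce[i]+[285,200]).round(1).tolist()+[int(q[i,4])] for i in range(1,n) if q[i,4]>30],proj(cams.camera_info("side"),knob(M,.331,0)))
```

```text
turn 21.12 [ 0.4741 -0.0163  0.1204] a 0.948 F [  3.2  -0.9 -13.7] M [-0.95 -1.34 -0.02] w 13.7
turn 21.38 [ 0.4741 -0.0164  0.1204] a 1.017 F [  0.9   1.5 -14.4] M [-0.61 -0.64  0.07] w 13.9
turn 21.62 [ 0.474  -0.0164  0.1204] a 1.086 F [ -2.3   0.5 -15.6] M [-0.99 -0.29  0.18] w 14.0
turn 21.88 [ 0.4739 -0.0165  0.1205] a 1.156 F [  1.4  -0.7 -21. ] M [-1.47 -0.82  0.06] w 13.9
turn 22.12 [ 0.4739 -0.0166  0.1205] a 1.207 F [ -1.5   1.2 -22. ] M [-1.33 -0.3   0.2 ] w 13.9
turn 22.38 [ 0.4739 -0.0165  0.1205] a 1.214 F [  0.4  -0.8 -25.1] M [-1.83 -0.59  0.16] w 13.9
hold 22.88 [ 0.4739 -0.0165  0.1205] a 1.214 F [  0.   -0.6 -25.8] M [-1.84 -0.56  0.23] w 14.0
[[302.9, 212.1, 41]] [[302.23653135 211.72527074]]
```

View pics/h1.png

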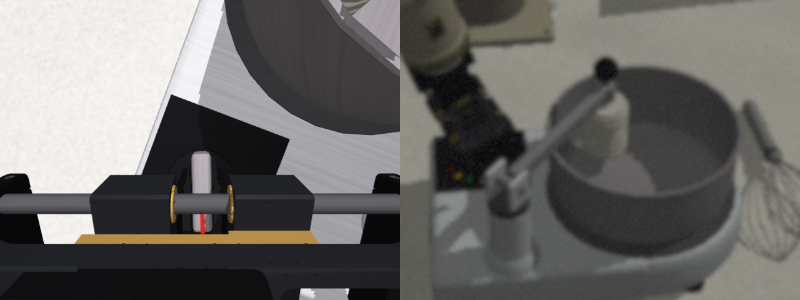

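Bar still square in the pads with the red end under the gripper at 1.21 rad (third click). The roller arm hasn't moved: the side view has the knob at (302.9,212.1) against (302.2,211.7) predicted. I'll ease the vertical preload, hold, then hand in.

Run:
```python
from st import *
p=np.array(monitor.read_tcp_pos())
bot.line_to(p+[0,0,-.0003],rate=.01); print(np.round(monitor.read_contact_force(),1))
bot.hold(1.6)
R=np.array(monitor.read_orientation()); print(monitor.read_t(),"a %.3f"%(M[2]+np.pi/2-np.arctan2(R[1,1],R[0,1])),np.round(monitor.read_contact_force(),1),monitor.read_gripper_width()*87)
print(bot.job_done())
```

```text
[ -2.9  -0.1 -16.6]
24.875 a 1.215 [-5.2 -2.  -7.5] 13.953209001831588
the job is handed in; nothing more can be done
None
```

I handed the job in at 24.9 s: the roller is level in the bowl about 21 mm from the nearest wall (estimated from the arm's swivel angle), and the gripper is still holding the dial at the third click (about 1.21 rad).

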